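Close up the service kit box

ROBOT

A 6-joint arm with a two-finger parallel gripper is mounted at the origin on the work surface; the furniture and walls round the work are solid. World frame = base frame: x ahead of the robot, y to its left, z up, the work surface at z = 0. Lengths are in mm, angles in rad, forces in N, time in s.
With the tool pointing down it reaches from about 300 to 850 mm from the base axis. Payload 5.4 kg.
Tool frame: the origin (TCP) lies midway between the tips of the shut fingers; the grasp point (between the pads) lies 19 mm behind it; z points along the fingers, y is the line along which they close (so a half turn about z gives the same grasp; the last joint's range is limited). The gripper opens to 85 mm and grips with 20 to 120 N. Pads are 22 mm wide; open, the fingers measure 114 mm over their backs; the gripper's body (76 mm by 85 mm) begins 54 mm behind the grasp point. The pads swing forward as they close: fully open they stand 13 mm farther back than shut.
Start: joints at [-1.518, 0.158, 1.597, -0, 1.386, -0.21], TCP at [149.353, -555.247, 207.299] pointing down, gripper open.
Joint ranges: [-2.91, 2.91], [-0.94, 2.29], [0.18, 2.7], [-1.29, 4.43], [0.17, 2.64], [-3, 3]. Speed limits (rad/s): [2.57, 2.57, 3.14, 3.14, 3.14, 3.14].

INTERFACE

Orientations are given as [roll, pitch, yaw] about the fixed x, y, z axes, in that order (R = Rz(yaw) Ry(pitch) Rx(roll)).
In Python, from cell import robot gives the robot as it stands.
- The arm moves only by the shell command python3 -m pendant 'ROWS' [FORCE]. ROWS is JSON, a list of rows, each a list of 7 numbers: the shift along the tool's x, y, z in cm, then the turn, a rotation vector about the tool's x, y, z in rad, then the closure in counts, from 0 (fully open) to 255 (shut). A call has 1 to 20 rows; each row shifts and turns the commanded pose from where the row before left it, along the tool's axes as they then stand; what a row does not reach is not made up. A row lasts 1/10 s, in which the tool goes at most 50 mm and 8.59 degrees, less where a joint would pass 70% of its speed; a pose out of reach is approached as far as the arm can. A call with a gripper value outside its range is refused whole. The fingers move at their own pace and stop on an object; FORCE is the grip in N (left out, the last holds). Time passes only in rows, so rows that do not move let the fingers close. It gives the time, the measured TCP pose, the force, the opening and the grip force at its end, in the units of the state.
- robot.get_state(): the state, without advancing time (a new reading comes with each control period).
- robot.capture(name): name is "scene" or "top"; returns a dict with "image" (480x640x3 uint8, red, green, blue), "K" (3x3 intrinsics, pixels), "xyz" and "attitude" of the camera in the world. Camera axes: x right, y down, z forward; pixel columns grow to the right and rows downward; lengths in mm; the calibration is good to about 2 mm. A picture is of the moment at which its call begins. There is no depth.
- robot.close_job(): hands the job in; it is judged then, once.
The state is a dict: "t": time; "q": joint angles; "dq": joint speeds; "joint_efforts": joint torques, N m; "tool_pos": TCP position; "eef_rot": TCP orientation; "contact_force": force on the tool from outside, world axes, zero at the start; "wrist_torque": the same for the moment, N m; "width": finger opening in mm; "finger_force": force on a finger pad.
Only numpy, scipy, OpenCV 4.12 (cv2) and the standard library are available. Lean on these libraries where they do the work, as an engineer would, in place of code of your own. Each camera call takes 0.05 s, during which the arm holds its last target. There are 200 camera calls.

TASK

The dark grey bit-set case was dropped into the blue kit box on its edge and sticks out above the rim, so the lid cannot go on. Tip the case over so that it lies flat in its own compartment, then fit the blue lid on the box so that it sits fully down all round, with the box still standing on the bench and the dongle still in its compartment. Leave the other things on the bench where they are.

Things in the scene. Friction and masses are not known exactly. Their poses are not given: they have to be found in the camera images.
- kit_box: Blue open kit box, 67 x 166 mm outside (73 x 172 over its flange), 29 mm high, 0.6 kg, loose. Origin: centre of its underside; x along the short, y along the long side, z up. Inside 62 (x) by 161 mm (y), floor 3 mm up. A divider at y = 0 (3 mm thick, top 21 mm up) makes two compartments, 62 by 79 mm, centred at y = +41 and -41 mm; either holds the bit case, the other the dongle.
- kit_lid: Blue lift-off lid, right way up on the bench: plate 73 (x) x 172 (y) x 4 mm with a tapered lip below, 54 x 153 mm at its root, 5 mm deep, that enters the box's mouth 4 to 5 mm clear all round. 0.09 kg. Origin: centre of the plate's underside, which rests on the box's rim: 5 mm up on the bench, 29 mm above the box's underside when seated. Fits either way round.
- lid_grip (a point): Centre of the top of the grip bar moulded on the lid's middle: bar 14 mm wide (lid's x), 60 mm long (lid's y), rising 21 mm from the plate's top; this point is 25 mm above the lid's origin.
- bit_case: Dark grey case of driver bits, orange label, closed box 38 x 73 x 18 mm (own x, y, z), 70 g. Origin: centre of its 38 x 73 mm underside. It starts on its long edge near the -x wall of its compartment (2 to 5 mm gap), own z along the box's -x; top 41 mm above the box's underside, 12 mm over the rim. Free room (39 to 42 mm) on its +x side: pushed at the top along the box's +x it falls flat, top then 21 mm up.
- case_mid (a point): Centre of the bit case's volume: 22 mm above the box's underside while it stands, 12 mm when it lies flat on the compartment's floor.
- dongle: Black programming dongle with a metal plug, 17 x 56 x 9 mm, lying flat in the other compartment. Origin: centre of its underside.
- screen_end (a point): Fixed obstacle: top far corner of the computer screen that stands edge-on right of the work, 0.31 m high; the screen runs from this point 0.46 m back along -x past the robot, about 60 mm thick. Right of it stands a camera microscope, 0.43 m high at its post. The bench left of the screen and beyond its end is open above.
- green_tape: Bystander: roll of green masking tape, 72 mm across, 18 mm high, lying on the bench right of the box. Origin: centre of the underside.
- screw_jar: Bystander: jar of screws with a black cap, 43 mm across, 46 mm high, on the bench beyond the box. Origin: centre of the underside.
- flux_bottle: Bystander: amber flux bottle, 36 mm across, 92 mm high, on the bench beyond the box. Origin: centre of the underside.
There are look-alikes about, which are no part of the job. Of the things shaped like the bit_case, the grey one is meant.

How it is judged (in metres and radians):
On the way:
1. the bit case lies flat on the floor of its own compartment, the lid still off (z of case_mid in the frame of kit_box between 0.01 and 0.0145 m and angle between the z axis of bit_case and the z axis of kit_box, either way round below 0.1 rad and x of case_mid in the frame of kit_box between -0.031 and 0.031 m and ((y of case_mid in the frame of kit_box between 0.002 and 0.081 m and y of dongle in the frame of kit_box between -0.081 and -0.002 m) or (y of case_mid in the frame of kit_box between -0.081 and -0.002 m and y of dongle in the frame of kit_box between 0.002 and 0.081 m)) and horizontal distance between kit_lid and kit_box above 0.05 m), for 0.2 s.
At the end, for the whole second after the job is handed in: Case flat (within 0.1 rad) on its own compartment's floor, dongle in the other; lid right way up, plate 26.5 to 31 mm above the box's underside, parallel within 0.035 rad, centred within 6 mm, turned at most 0.1 rad (either way round); box flat on the bench; all at rest (z of case_mid in the frame of kit_box between 0.01 and 0.0145 m and angle between the z axis of bit_case and the z axis of kit_box, either way round below 0.1 rad and x of case_mid in the frame of kit_box between -0.031 and 0.031 m and ((y of case_mid in the frame of kit_box between 0.002 and 0.081 m and y of dongle in the frame of kit_box between -0.081 and -0.002 m) or (y of case_mid in the frame of kit_box between -0.081 and -0.002 m and y of dongle in the frame of kit_box between 0.002 and 0.081 m)) and z of kit_lid in the frame of kit_box between 0.0265 and 0.031 m and x of kit_lid in the frame of kit_box between -0.006 and 0.006 m and y of kit_lid in the frame of kit_box between -0.006 and 0.006 m and angle between the z axis of kit_lid and the z axis of kit_box, either way round below 0.035 rad and angle between the y axis of kit_lid and the y axis of kit_box, either way round below 0.1 rad and angle between kit_lid's own z axis and vertical below 0.3 rad and angle between kit_box's own z axis and vertical below 0.03 rad and height (world z) of kit_box below 0.003 m and z of dongle in the frame of kit_box below 0.008 m and x of dongle in the frame of kit_box between -0.031 and 0.031 m and linear speed of each of kit_lid, bit_case, kit_box below 0.02 m/s); the robot touches nothing.
It fails at once if a bystander (green tape, screw jar, flux bottle) is moved more than 30 mm (distance of any of green_tape, screw_jar, flux_bottle from where it was at the start of the episode above 0.03 m).
It also fails if it takes over 51 s, if anything falls off the work surface, if the arm or the gripper's body presses on something with over 40 N, if the wrist force passes 120 N, or if a joint passes its speed limit or range.

## Working session

There is one attempt and no reset: what is moved stays moved. The work goes in short steps, Python scripts to look and compute and a shell command to move; the robot and the scene stay as the last step left them, time stands still between calls to the robot, and variables do not carry over. Pictures are saved under pics/ and viewed, at most 10 in all, crops included, and the job is handed in when it is done.

```bash
mkdir -p pics; ls
python3 - <<'E'
from cell import robot
import cv2
print(robot.get_state())
for n in("top","scene"):
    c=robot.capture(n); cv2.imwrite(f"pics/{n}0.png",c["image"][:,:,::-1]); print(n,c["K"],c["xyz"],c["attitude"])
E
```

```text
pics
{'t': 0.0, 'q': array([-1.51809739e+00,  1.59071303e-01,  1.59827813e+00,  1.02210924e-05,
        1.38619415e+00, -2.10096892e-01]), 'dq': array([-0.00081115, -0.00040599, -0.00094072,  0.00111269, -0.00076381,
        0.00078627]), 'joint_efforts': array([-3.56574333e-05, -3.96004307e+01, -3.31428123e+01, -2.40549489e-04,
        8.39462358e-03,  8.31469379e-06]), 'tool_pos': array([ 149.323114  , -554.58482086,  206.28146477]), 'eef_rot': array([-3.13968673e+00, -4.16696420e-04,  2.62793544e-01]), 'contact_force': array([-0.01646308, -0.26178613, -0.64265694]), 'wrist_torque': array([ 0.00716449, -0.01924106, -0.02551605]), 'finger_force': 0.0, 'width': 85.71333384436194}
top [[437.62996744   0.         318.02714907]
 [  0.         437.62996744 243.92634654]
 [  0.           0.           1.        ]] [ 502.23504504  -57.97718779 1341.15552927] [-3.04482915e+00  2.06180545e-03 -1.57341013e+00]
scene [[449.46121797   0.         312.64907689]
 [  0.         449.46121797 247.20260718]
 [  0.           0.           1.        ]] [248.70064215 398.68660334 913.52326793] [-2.4562341  -0.01646724 -2.48117188]
```

View pics/top0.png

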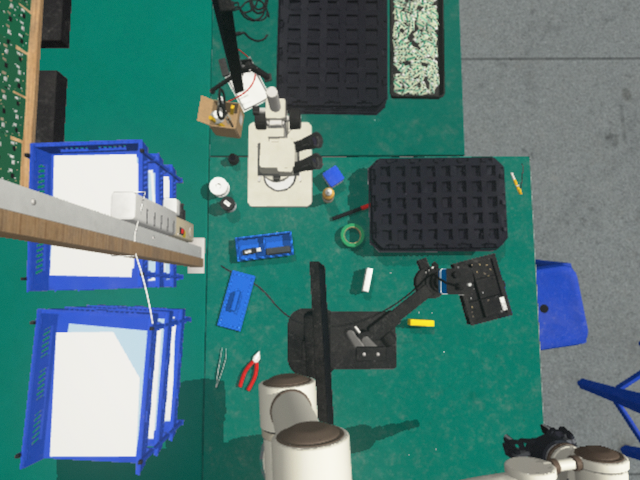

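View pics/scene0.png

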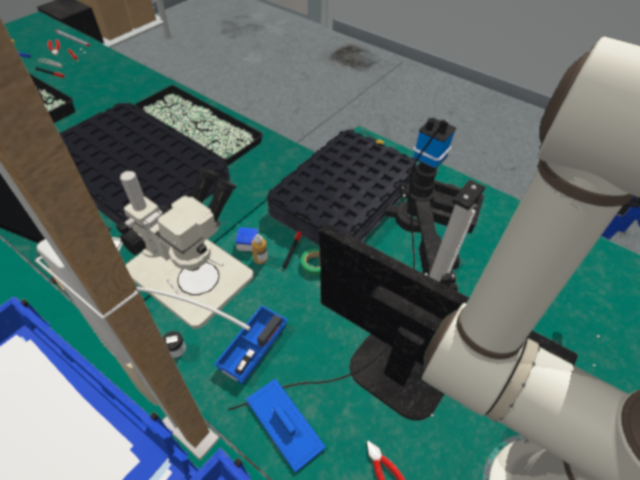

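The top view shows the open blue box at about (264,247) with the lid at (236,300). The screen is edge-on at columns 310-328, and the gripper is right of it at (540,445). Next I'll look at enlarged crops.

```bash
cat > h.py <<'E'
from cell import robot
import cv2, numpy as np
from scipy.spatial.transform import Rotation as R
def px2w(c,u,v,z):
    d=R.from_euler('xyz',c["attitude"]).as_matrix()@np.linalg.inv(c["K"])@[u,v,1]
    return c["xyz"]+d*(z-c["xyz"][2])/d[2]
def w2px(c,p):
    q=c["K"]@R.from_euler('xyz',c["attitude"]).as_matrix().T@(np.asarray(p,float)-c["xyz"]); return q[:2]/q[2]
def crop(c,name,u0,v0,w,h,f):
    cv2.imwrite(name,cv2.resize(c["image"][v0:v0+h,u0:u0+w,::-1],None,fx=f,fy=f,interpolation=cv2.INTER_CUBIC))
E
python3 - <<'E'
from h import *
c=robot.capture("top"); crop(c,"pics/t1.png",205,220,130,120,5)
s=robot.capture("scene"); crop(s,"pics/s1.png",205,295,130,180,3.3)
for u,v in((310,262),(325,262)): print(px2w(c,u,v,310))
print(w2px(c,[0,0,0]))
E
```

```text
[559.56774434 -37.07332528 310.        ]
[559.47124877 -72.44125538 310.        ]
[299.6917061  458.11112223]
```

View pics/t1.png

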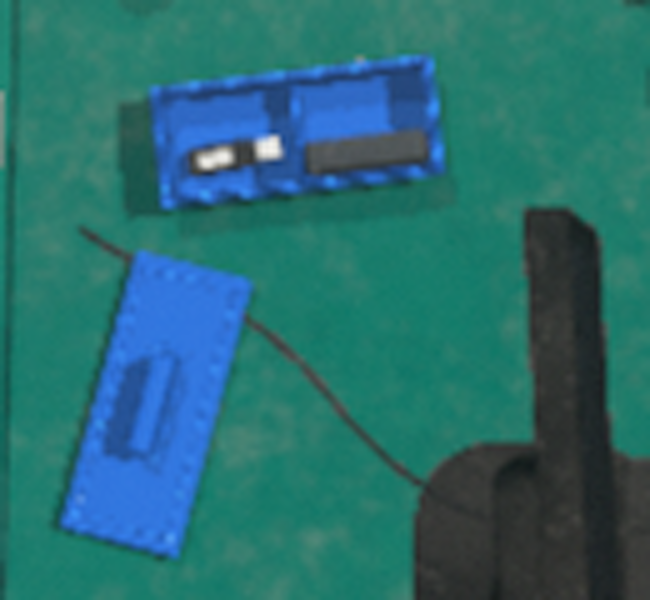

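View pics/s1.png

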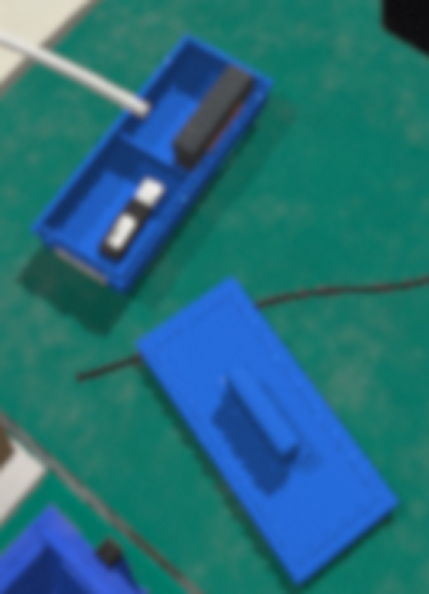

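The grey case stands in the box's right compartment (t1 crop (368,152)) near the robot-side wall, so it has to be pushed away from the robot. It is the only grey case-shaped thing and it sits in the box. The yellow (421,323) and white (367,280) blocks in the top view are look-alikes. The dongle is in the left compartment.

```bash
cat > m.py <<'E'
from h import *
from pprint import pprint
np.set_printoptions(precision=1,suppress=True)
c=robot.capture("top")
P=lambda u,v,z:px2w(c,205+(u+.5)/5-.5,220+(v+.5)/5-.5,z)
def quad(n,pts,z):
    q=np.array([P(u,v,z) for u,v in pts])[:,:2]
    e=lambda a,b:np.linalg.norm(q[a]-q[b])
    l=(q[0]-q[1])+(q[3]-q[2]); 
    if e(1,2)>e(0,1): l=(q[0]-q[3])+(q[1]-q[2])
    print(n,"ctr",q.mean(0),"sides",e(0,1),e(1,2),e(2,3),e(3,0),"long axis deg",np.degrees(np.arctan2(l[1],l[0])))
quad("box",[(152,88),(432,57),(445,175),(165,210)],29)
quad("lid",[(138,250),(255,283),(178,558),(60,525)],9)
quad("case top",[(305,146),(423,131),(428,159),(308,174)],41)
q=[P(u,v,30) for u,v in((160,360),(170,362),(147,452),(133,449))];print("grip",np.mean(q,0))
E
python3 m.py
```

```text
box ctr [623.6 106.2] sides 169.96769122920008 71.9475107377183 169.31860215319054 74.26708400031333 long axis deg 96.59488544779218
lid ctr [461.3 192.2] sides 74.23978563342052 170.4367535384331 73.93206873849624 170.86697434874793 long axis deg -15.047270363671577
case top ctr [610.3  64.3] sides 70.90681223207406 17.04384343656576 72.0014499572407 16.858123697916 long axis deg 97.05521378726672
grip [460.5 191.4  30. ]
```

Measured sizes match the given ones (box flange 170x73, lid 74x170, case top 72x17), so these poses are good. I'll lift to about 520 mm, above the screen and the microscope, and cross to the near side of the case with the fingers shut. On the way down I'll turn to yaw 1.686.

```bash
python3 -m pendant '[[0,0,-4.5,0,0,0,0],[0,0,-4.5,0,0,0,255],[0,0,-4.5,0,0,0,255],[0,0,-4.5,0,0,0,255],[0,0,-4.5,0,0,0,255],[0,0,-4.5,0,0,0,255],[0,0,-4.5,0,0,0,255]]' 30; python3 -m pendant '[[3.49,-3.03,0,0,0,0,255],[3.49,-3.03,0,0,0,0,255],[3.49,-3.03,0,0,0,0,255],[3.49,-3.03,0,0,0,0,255],[3.49,-3.03,0,0,0,0,255],[3.49,-3.03,0,0,0,0,255],[3.49,-3.03,0,0,0,0,255],[3.49,-3.03,0,0,0,0,255],[3.49,-3.03,0,0,0,0,255],[3.49,-3.03,0,0,0,0,255],[3.49,-3.03,0,0,0,0,255],[3.49,-3.03,0,0,0,0,255],[3.49,-3.03,0,0,0,0,255],[3.49,-3.03,0,0,0,0,255],[3.49,-3.03,0,0,0,0,255],[3.49,-3.03,0,0,0,0,255],[0,0,0,0,0,0,255],[0,0,0,0,0,0,255]]'
```

```text
t: 0.95
tool_pos: [149.4, -554.8, 524.2]
eef_rot: [3.141, 0.0, 0.263]
contact_force: [0.2, -0.4, 0.3]
width: 0.2
finger_force: 0.0
t: 2.75
tool_pos: [562.9, 58.7, 521.5]
eef_rot: [-3.141, 0.002, 0.265]
contact_force: [-0.1, -0.6, 0.4]
width: 0.1
finger_force: 0.0
```

```bash
python3 -m pendant '[[0,0,4,0,0,-0.142,255],[0,0,4,0,0,-0.142,255],[0,0,4,0,0,-0.142,255],[0,0,4,0,0,-0.142,255],[0,0,4,0,0,-0.142,255],[0,0,4,0,0,-0.142,255],[0,0,4,0,0,-0.142,255],[0,0,4,0,0,-0.142,255],[0,0,4,0,0,-0.142,255],[0,0,4,0,0,-0.142,255],[0,0,0,0,0,0,255],[0,0,0,0,0,0,255]]'
python3 - <<'E'
from h import *
a=robot.capture("top"); b=robot.capture("scene")
i=cv2.resize(a["image"][200:340,200:350],None,fx=3,fy=3); j=cv2.resize(b["image"][280:420,200:350],None,fx=3,fy=3)
cv2.imwrite("pics/p2.png",cv2.resize(np.hstack([i,j]),(800,373))[:,:,::-1])
E
```

```text
t: 3.95
tool_pos: [562.7, 57.0, 123.4]
eef_rot: [3.141, 0.0, 1.678]
contact_force: [0.2, -0.0, 0.1]
width: 0.0
finger_force: 0.0
```

View pics/p2.png

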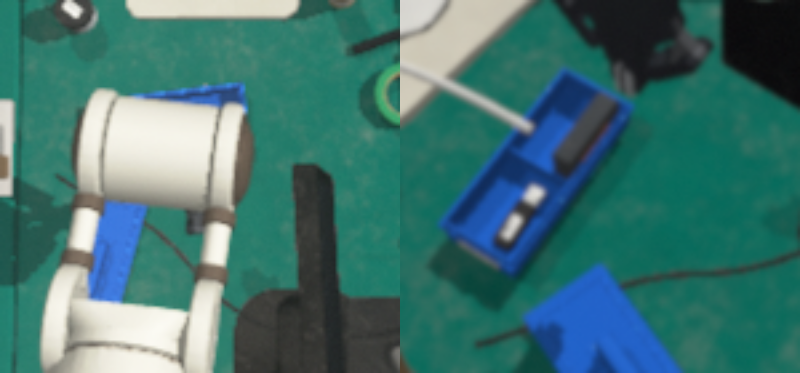

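```bash
python3 -m pendant '[[0,0,3,0,0,0,255],[0,0,3,0,0,0,255],[0,0,2.0,0,0,0,255],[0,0,0.8,0,0,0,255],[0,0.6,0,0,0,0,255],[0,0.6,0,0,0,0,255],[0,0.5,0,0,0,0,255],[0,0.4,0,0,0,0,255],[0,0.4,0,0,0,0,255],[0,0.4,0,0,0,0,255],[0,0.4,0,0,0,0,255],[0,0.4,0,0,0,0,255],[0,0.4,0,0,0,0,255],[0,0.4,0,0,0,0,255],[0,0.4,0,0,0,0,255],[0,0,0,0,0,0,255],[0,0,0,0,0,0,255]]'
python3 - <<'E'
from h import *
b=robot.capture("scene")
crop(b,"pics/p3.png",200,280,150,140,4)
E
```

```text
t: 5.75
tool_pos: [611.3, 63.5, 34.2]
eef_rot: [-3.141, -0.0, 1.683]
contact_force: [0.3, 0.0, 0.8]
width: -0.0
finger_force: 0.0
```

View pics/p3.png

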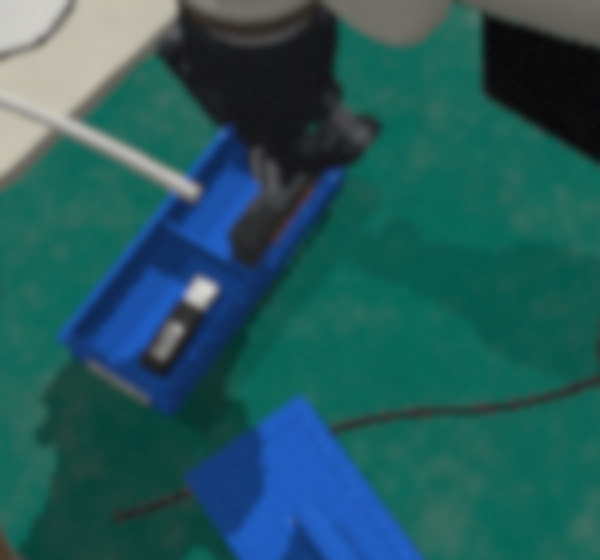

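The case is tilting: the orange label on its -x face shows at (300,220). I'll push further.

```bash
python3 -m pendant '[[0,0.4,0,0,0,0,255],[0,0.4,0,0,0,0,255],[0,0.4,0,0,0,0,255],[0,0.4,0,0,0,0,255],[0,0,0,0,0,0,255],[0,0,0,0,0,0,255],[0,0,-3,0,0,0,255],[0,0,-4,0,0,0,255],[0,-3,-2,0,0,0,0],[0,-3,0,0,0,0,0]]'
python3 - <<'E'
from h import *
b=robot.capture("scene")
crop(b,"pics/p4.png",200,280,150,140,4)
E
```

```text
t: 6.8
tool_pos: [570.1, 58.1, 128.7]
eef_rot: [3.134, 0.002, 1.683]
contact_force: [-0.3, -0.3, -0.5]
width: 28.2
finger_force: 0.0
```

View pics/p4.png

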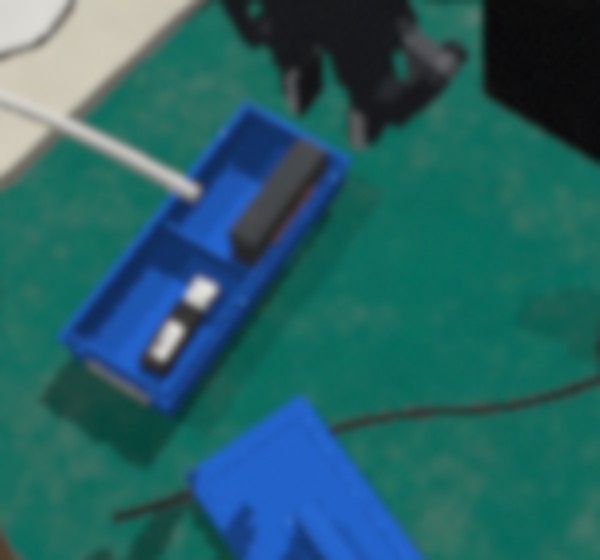

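The case still stands, so it rocked back or slid. I'll measure where its top edge is now against the start.

Run:
```python
from h import *
np.set_printoptions(precision=1,suppress=True)
c=robot.capture("scene")
ex=np.array([.9934,.115]);ey=np.array([-.115,.9934])
def B(u,v,z):
    d=px2w(c,u,v,z)[:2]-[623.6,106.2]; return np.array([d@ex,d@ey])
print("now top", [B(200+u/4,280+v/4,41) for u,v in((232,237),(305,140),(328,155),(254,250))])
print("start top", [B(205+u/3.3,295+v/3.3,41) for u,v in((175,145),(235,67),(253,75),(192,153))])
print("now box",[B(200+u/4,280+v/4,29) for u,v in((248,103),(350,157),(165,412),(62,338))])
s=cv2.imread("pics/scene0.png")[280:420,200:350]
n=c["image"][280:420,200:350,::-1]
cv2.imwrite("pics/cmp.png",cv2.resize(np.hstack([s[10:80,30:120],n[10:80,30:120]]),(800,311),interpolation=cv2.INTER_CUBIC))
print(robot.get_state()["tool_pos"])
```

```text
now top [array([-13.9,  -3.8]), array([-13.5, -73.9]), array([-29.7, -72.7]), array([-28.3,  -3.7])]
start top [array([-13.5,  -4.5]), array([-13.9, -73.2]), array([-27.6, -74.5]), array([-26.2,  -5.6])]
now box [array([ 32.4, -82.5]), array([-36.6, -83.7]), array([-38. ,  89.6]), array([31.8, 85.6])]
[564.3  58.7 123.9]
```

View pics/cmp.png

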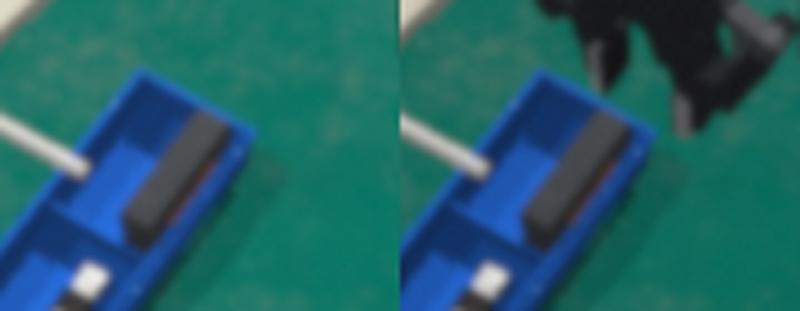

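Run:
```python
from h import *
c=robot.capture("scene")
f=lambda p:(w2px(c,p)-[200,280])*4
print("p3 TCP",f([611.3,63.5,34.2]), "z44",f([611.3,63.5,44]))
s=robot.get_state();p=s["tool_pos"];print(p,s["width"])
for w in(0,s["width"]/2,-s["width"]/2): print("now",f(p+np.array([.9934,.115,0])*w))
crop(c,"pics/p5.png",215,240,130,90,6)
im=cv2.imread("pics/p3.png"); cv2.imwrite("pics/cmp2.png",np.hstack([cv2.resize(im[80:320,180:400],(400,436)),cv2.resize(c["image"][250:340,220:310,::-1],(400,436),interpolation=cv2.INTER_CUBIC)]))
```

```text
p3 TCP [277.34938082 193.64348755] z44 [276.30476283 184.78363143]
[566.06475073  58.64697996 124.03932143] 50.45585567076779
now [341.12835479 148.43764177]
now [299.56134496 125.56816873]
now [383.43833902 171.71588688]
```

View pics/cmp2.png

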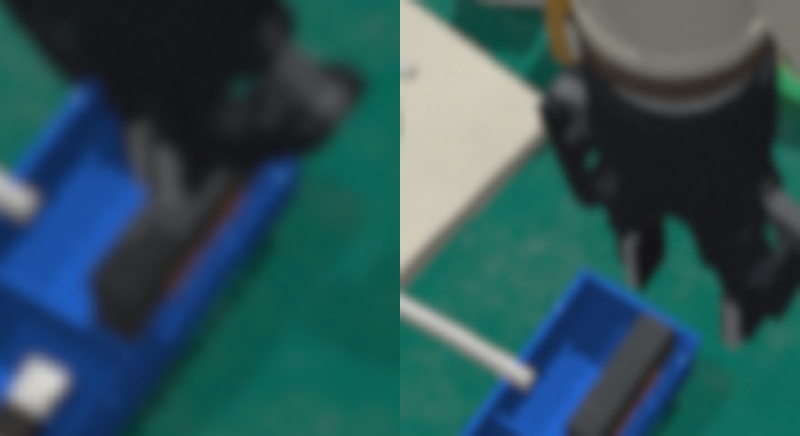

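```bash
cat > snap.py <<'E'
from h import *
import sys
c=robot.capture("scene"); np.save(f"pics/{sys.argv[1]}.npy",c["image"][295:345,240:310])
E
python3 -m pendant '[[0,0,2.5,0,0,0,255],[0,0,2.5,0,0,0,255],[0,0,2.5,0,0,0,255],[0,0,1.25,0,0,0,255],[0,0,0.5,0,0,0,255],[0,0.8,0,0,0,0,255],[0,0.7,0,0,0,0,255],[0,0.5,0,0,0,0,255],[0,0.5,0,0,0,0,255],[0,0.5,0,0,0,0,255],[0,0.5,0,0,0,0,255]]'; python3 snap.py a
python3 -m pendant '[[0,0.4,0,0,0,0,255],[0,0.4,0,0,0,0,255],[0,0.4,0,0,0,0,255],[0,0.4,0,0,0,0,255]]'; python3 snap.py b
python3 -m pendant '[[0,0.4,0,0,0,0,255],[0,0.4,0,0,0,0,255],[0,0.4,0,0,0,0,255],[0,0.4,0,0,0,0,255],[0,0,0,0,0,0,255]]'; python3 snap.py c
python3 - <<'E'
import numpy as np,cv2
cv2.imwrite("pics/m1.png",cv2.resize(np.hstack([np.load(f"pics/{k}.npy") for k in"abc"])[:,:,::-1],(800,190),interpolation=cv2.INTER_CUBIC))
E
```

```text
t: 8.05
tool_pos: [603.0, 62.5, 32.1]
eef_rot: [3.141, 0.0, 1.683]
contact_force: [-0.0, 0.2, 0.7]
width: 0.1
finger_force: 0.0
t: 8.5
tool_pos: [618.6, 64.3, 31.8]
eef_rot: [-3.142, -0.0, 1.683]
contact_force: [0.0, 0.6, -0.3]
width: 0.2
finger_force: 0.0
t: 9.05
tool_pos: [634.8, 66.0, 31.9]
eef_rot: [3.141, 0.0, 1.683]
contact_force: [-0.5, 0.5, 0.1]
width: 0.3
finger_force: 0.0
```

View pics/m1.png

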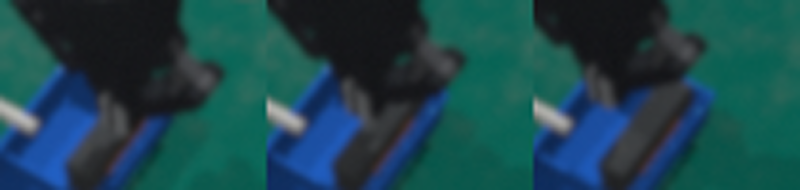

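In panel c the shut fingers, at (600,100), are past the upright case, so they went over it. They may be higher or the case lower than I assumed. I'll probe down onto the case's top to get the heights directly.

```bash
python3 -m pendant '[[0,0,-3,0,0,0,255],[0,-1.2,0,0,0,0,255],[0,-1.25,0,0,0,0,255],[0,0,1.2,0,0,0,255],[0,0,0.4,0,0,0,255],[0,0,0,0,0,0,255]]'
python3 -m pendant '[[0,0,0.2,0,0,0,255],[0,0,0.1,0,0,0,255]]'|egrep 'pos|force'
python3 -m pendant '[[0,0,0.2,0,0,0,255],[0,0,0.1,0,0,0,255]]'|egrep 'pos|force'
python3 -m pendant '[[0,0,0.2,0,0,0,255],[0,0,0.1,0,0,0,255]]'|egrep 'pos|force'
```

```text
t: 9.7
tool_pos: [609.0, 63.4, 44.1]
eef_rot: [-3.139, -0.001, 1.683]
contact_force: [1.2, -0.0, 0.3]
width: -0.1
finger_force: 0.0
tool_pos: [610.2, 63.3, 42.7]
contact_force: [0.0, 0.1, 0.1]
finger_force: 0.0
tool_pos: [610.0, 63.3, 39.7]
contact_force: [0.3, 0.1, 0.1]
finger_force: 0.0
tool_pos: [609.8, 63.3, 36.6]
contact_force: [-0.4, 0.4, 0.3]
finger_force: 0.0
```

```bash
for i in 1; do python3 -m pendant '[[0,0,0.2,0,0,0,255],[0,0,0.1,0,0,0,255]]'|egrep 'pos|contact_force'; python3 -m pendant '[[0,0,0.2,0,0,0,255],[0,0,0.1,0,0,0,255]]'|egrep 'pos|contact_force'; done
python3 - <<'E'
from h import *
c=robot.capture("scene")
for n,im in(("start",cv2.imread("pics/scene0.png")[:,:,::-1]),("now",c["image"])):
    h=cv2.cvtColor(np.ascontiguousarray(im[295:345,240:310]),cv2.COLOR_RGB2HSV).astype(int)
    o=((h[...,0]<15)|(h[...,0]>170))&(h[...,1]>70)&(h[...,2]>50)
    g=(h[...,1]<60)&(h[...,2]<110)
    print(n,o.sum(),np.argwhere(o).mean(0)+[295,240] if o.any() else 0,"grey",g.sum(),np.argwhere(g).mean(0)+[295,240])
ex=np.array([.9934,.115]);ey=np.array([-.115,.9934])
W=lambda x,y,z:np.r_[np.array([623.6,106.2])+x*ex+y*ey,z]
print("pred stand -x top edge mid",w2px(c,W(-27,-40,41)),"flat top centre",w2px(c,W(10,-40,21)), "stand top ctr",w2px(c,W(-18,-40,41)),"tcp",w2px(c,robot.get_state()["tool_pos"]))
E
```

```text
tool_pos: [609.7, 63.3, 33.6]
contact_force: [-0.6, 0.1, -0.5]
tool_pos: [609.7, 63.3, 30.6]
contact_force: [1.0, 0.4, -0.1]
start 0 0 grey 259 [329.68339768 269.2046332 ]
now 2 [327.5 275.5] grey 1097 [312.16317229 269.40656335]
pred stand -x top edge mid [272.62945499 329.33875185] flat top centre [259.43557613 325.98782178] stand top ctr [269.2236719  327.40912753] tcp [270.06627074 329.59656809]
```

No contact even 10 mm below the expected top. I'll lift clear and measure numerically whether the case has changed since the start.

```bash
python3 -m pendant '[[0,0,-4,0,0,0,255],[0,0,-4,0,0,0,255],[0,-3,-2,0,0,0,255],[0,-3,0,0,0,0,255],[0,0,0,0,0,0,255]]'|grep pos
python3 - <<'E'
from h import *
c=robot.capture("scene"); cv2.imwrite("pics/after.png",c["image"][:,:,::-1])
ex=np.array([.9934,.115]);ey=np.array([-.115,.9934])
W=lambda x,y,z:np.r_[np.array([623.6,106.2])+x*ex+y*ey,z]
s=cv2.imread("pics/scene0.png")[:,:,::-1]
def prof(im,z):
    for y in(-60,-41,-20):
        print(y,[tuple(int(k) for k in cv2.getRectSubPix(np.ascontiguousarray(im),(1,1),tuple(map(float,w2px(c,W(x,y,z)))))[0,0]) for x in range(-34,36,6)])
print("start z=29");prof(s,29);print("now");prof(c["image"],29)
E
```

```text
tool_pos: [547.2, 56.8, 130.6]
start z=29
-60 [(30, 74, 145), (48, 57, 87), (57, 59, 60), (77, 80, 83), (78, 81, 85), (58, 75, 112), (24, 64, 129), (20, 55, 112), (21, 56, 112), (20, 54, 110), (19, 50, 102), (40, 86, 153)]
-41 [(35, 80, 156), (62, 59, 85), (56, 58, 59), (75, 78, 81), (77, 80, 84), (63, 91, 149), (36, 96, 194), (33, 90, 182), (31, 84, 171), (26, 69, 141), (19, 51, 102), (29, 81, 152)]
-20 [(33, 72, 140), (64, 59, 81), (55, 57, 59), (74, 77, 80), (77, 81, 85), (62, 93, 158), (38, 102, 207), (34, 94, 191), (34, 93, 190), (55, 86, 153), (170, 170, 171), (197, 197, 198)]
now
-60 [(26, 67, 134), (43, 51, 79), (53, 54, 55), (70, 74, 76), (71, 74, 77), (53, 69, 102), (22, 58, 118), (17, 49, 103), (18, 51, 103), (18, 49, 101), (17, 45, 94), (36, 78, 140)]
-41 [(32, 73, 143), (57, 54, 78), (51, 53, 54), (68, 71, 73), (70, 73, 77), (57, 83, 137), (32, 88, 179), (30, 82, 168), (28, 77, 158), (23, 62, 129), (18, 46, 94), (26, 74, 140)]
-20 [(30, 65, 129), (59, 53, 74), (50, 52, 53), (68, 71, 73), (71, 74, 78), (57, 85, 146), (34, 94, 191), (31, 86, 176), (31, 85, 174), (50, 79, 140), (157, 157, 157), (181, 181, 183)]
```

The case hasn't moved at all, so the fingers never touched it. I'll check the fingertip height by touching the bench next to the box.

```bash
python3 -m pendant '[[0,0,4,0,0,0,255],[0,0,4,0,0,0,255],[0,0,2.5,0,0,0,255],[0,0,1,0,0,0,255],[0,0,0.6,0,0,0,255],[0,0,0,0,0,0,255]]'|egrep 'pos|contact'
python3 -m pendant '[[0,0,0.2,0,0,0,255],[0,0,0.2,0,0,0,255],[0,0,0.1,0,0,0,255],[0,0,0,0,0,0,255]]'|egrep 't:|pos|contact'
```

```text
tool_pos: [551.0, 56.5, 10.1]
contact_force: [-0.2, 0.8, 0.1]
t: 12.3
tool_pos: [550.4, 56.6, 5.1]
eef_rot: [3.141, 0.0, 1.683]
contact_force: [-0.4, 0.6, -0.2]
```

```bash
python3 -m pendant '[[0,0,0.2,0,0,0,255],[0,0,0.2,0,0,0,255],[0,0,0,0,0,0,255]]'|egrep 'pos|contact'
python3 -m pendant '[[0,0,0.2,0,0,0,255],[0,0,0.1,0,0,0,255],[0,0,0,0,0,0,255]]'|egrep 'pos|contact'
python3 - <<'E'
from h import *
c=robot.capture("scene"); p=robot.get_state()["tool_pos"]
print(p,w2px(c,p),w2px(c,p+[0,0,12]))
g=cv2.cvtColor(c["image"],cv2.COLOR_RGB2HSV); u,v=w2px(c,p).astype(int)
for r in range(v-10,v+7): print(r,[ (int(k[1]),int(k[2])) for k in g[r,u-8:u+9:2]])
E
```

```text
tool_pos: [549.9, 56.6, 0.4]
contact_force: [-0.0, 0.1, 0.5]
tool_pos: [550.0, 56.6, -2.5]
contact_force: [-0.9, -0.4, -0.3]
[550.12880301  56.57686082  -2.31056725] [293.14044217 349.56732876] [293.04685282 347.07323156]
339 [(199, 77), (58, 44), (20, 52), (26, 39), (35, 29), (46, 28), (38, 27), (40, 32), (41, 44)]
340 [(203, 84), (59, 56), (12, 66), (18, 43), (33, 31), (36, 28), (38, 27), (39, 33), (36, 43)]
341 [(209, 88), (54, 66), (10, 73), (16, 49), (30, 34), (38, 27), (38, 27), (39, 33), (39, 39)]
342 [(212, 90), (68, 71), (13, 77), (12, 62), (16, 48), (35, 29), (36, 28), (40, 32), (36, 35)]
343 [(217, 95), (87, 79), (13, 80), (10, 74), (16, 65), (30, 34), (38, 27), (26, 30), (43, 30)]
344 [(218, 102), (116, 92), (15, 85), (10, 79), (13, 77), (20, 38), (47, 27), (92, 36), (66, 31)]
345 [(223, 105), (135, 102), (23, 87), (10, 78), (13, 81), (32, 40), (70, 33), (164, 59), (125, 45)]
346 [(222, 108), (147, 106), (37, 89), (13, 77), (12, 82), (24, 42), (125, 45), (203, 83), (182, 70)]
347 [(218, 109), (170, 108), (78, 92), (23, 78), (12, 84), (43, 48), (170, 63), (220, 96), (212, 
[... 179 characters left out ...]
), (213, 96), (230, 100), (234, 95)]
350 [(207, 111), (220, 109), (208, 108), (177, 104), (133, 102), (187, 101), (218, 104), (227, 99), (236, 95)]
351 [(218, 110), (227, 109), (218, 109), (210, 108), (191, 107), (219, 107), (221, 105), (223, 97), (231, 95)]
352 [(218, 109), (220, 108), (218, 109), (220, 109), (220, 108), (229, 108), (226, 104), (220, 96), (231, 96)]
353 [(204, 110), (211, 109), (217, 108), (222, 107), (227, 108), (224, 108), (225, 102), (228, 96), (231, 95)]
354 [(188, 110), (197, 110), (211, 105), (225, 103), (222, 109), (218, 109), (220, 102), (228, 96), (228, 95)]
355 [(179, 108), (188, 106), (199, 96), (209, 95), (222, 108), (211, 110), (209, 105), (221, 98), (228, 95)]
```

```bash
for i in 1; do python3 -m pendant '[[0,0,0.2,0,0,0,255],[0,0,0.2,0,0,0,255],[0,0,0,0,0,0,255]]'|egrep 'pos|contact'; python3 -c "
from h import *
print(px2w(robot.capture('scene'),291,349.5,12))"; done
```

```text
tool_pos: [549.9, 56.6, -6.6]
contact_force: [-0.3, 0.3, 0.3]
[549.18426812  64.69334994  12.        ]
```

```bash
python3 -m pendant '[[0,0,0.2,0,0,0,255],[0,0,0.1,0,0,0,255],[0,0,0,0,0,0,255]]'|egrep 'pos|contact'
```

```text
tool_pos: [550.0, 56.6, -9.4]
contact_force: [0.3, -1.1, -0.4]
```

```bash
python3 -m pendant '[[0,0,0.2,0,0,0,255],[0,0,0.1,0,0,0,255],[0,0,0,0,0,0,255]]'|egrep 'pos|contact'; python3 -m pendant '[[0,0,0.2,0,0,0,255],[0,0,0,0,0,0,255]]'|egrep 'pos|contact'
```

```text
tool_pos: [550.0, 56.6, -12.4]
contact_force: [-0.5, 0.2, -0.0]
tool_pos: [550.0, 56.6, -14.5]
contact_force: [0.3, 0.1, -0.2]
```

```bash
python3 -m pendant '[[0,0,0.2,0,0,0,255],[0,0,0,0,0,0,255]]'|egrep 'pos|contact'; python3 -m pendant '[[0,0,0.2,0,0,0,255],[0,0,0,0,0,0,255]]'|egrep 'pos|contact';python3 - <<'E'
from h import *
c=robot.capture("scene"); p=robot.get_state()["tool_pos"]
print(p,w2px(c,p))
g=cv2.cvtColor(c["image"],cv2.COLOR_RGB2HSV)
for r in range(344,358,1): print(r,[ int(k[1]) for k in g[r,284:300]])
E
```

```text
tool_pos: [550.0, 56.6, -16.5]
contact_force: [0.2, 0.1, -0.5]
tool_pos: [550.0, 56.6, -18.5]
contact_force: [0.2, -0.1, 0.9]
[550.04894835  56.58868961 -18.38460306] [293.28726537 352.86039361]
344 [220, 211, 176, 77, 18, 14, 12, 16, 29, 34, 44, 47, 41, 38, 44, 41]
345 [221, 213, 177, 75, 20, 10, 12, 10, 16, 20, 40, 36, 38, 38, 36, 41]
346 [225, 215, 185, 92, 23, 16, 11, 8, 12, 14, 26, 43, 28, 49, 29, 34]
347 [221, 219, 197, 123, 40, 16, 11, 11, 10, 11, 20, 30, 36, 29, 46, 51]
348 [212, 208, 201, 146, 68, 25, 14, 10, 12, 13, 13, 26, 44, 36, 80, 96]
349 [211, 202, 198, 155, 86, 39, 18, 14, 9, 12, 12, 24, 41, 93, 149, 168]
350 [210, 205, 204, 166, 101, 55, 30, 15, 12, 9, 12, 28, 60, 139, 185, 209]
351 [219, 216, 213, 187, 129, 91, 61, 30, 13, 13, 19, 42, 116, 176, 207, 218]
352 [223, 222, 217, 205, 178, 157, 122, 69, 30, 23, 36, 86, 163, 205, 220, 225]
353 [213, 208, 208, 206, 208, 200, 176, 129, 81, 62, 75, 137, 198, 225, 225, 230]
354 [202, 194, 188, 195, 208, 208, 214, 188, 149, 131, 139, 189, 212, 223, 230, 228]
355 [188, 180, 182, 188, 194, 194, 200, 200, 196, 195, 193, 201, 207, 211, 222, 222]
356 [183, 179, 181, 177, 184, 181, 174, 187, 195, 211, 203, 188, 195, 204, 209, 223]
357 [184, 184, 188, 181, 170, 161, 159, 175, 194, 198, 187, 179, 178, 189, 194, 207]
```

```bash
python3 -m pendant '[[0,0,0.2,0,0,0,255],[0,0,0,0,0,0,255]]'|egrep 'pos|contact'; python3 -m pendant '[[0,0,0.15,0,0,0,255],[0,0,0,0,0,0,255]]'|egrep 't:|pos|contact'
```

```text
tool_pos: [550.0, 56.6, -20.5]
contact_force: [0.1, 0.4, -0.5]
t: 14.95
tool_pos: [550.1, 56.6, -21.9]
eef_rot: [-3.141, -0.0, 1.683]
contact_force: [0.3, -0.7, -0.3]
```

```bash
python3 -m pendant '[[0,0,0.25,0,0,0,255],[0,0,0,0,0,0,255]]'|egrep 'pos|contact'; python3 -m pendant '[[0,0,0.2,0,0,0,255],[0,0,0,0,0,0,255]]'|egrep 't:|pos|contact'
```

```text
tool_pos: [550.6, 56.6, -23.9]
contact_force: [-0.8, 0.1, 2.6]
t: 15.35
tool_pos: [550.7, 56.5, -24.0]
eef_rot: [-3.141, 0.0, 1.683]
contact_force: [-7.9, 0.9, 19.0]
```

Run:
```python
# two-view fit: which bench height makes top & scene box centres agree, and sizes right?
from h import *
np.set_printoptions(precision=1,suppress=True)
t=robot.capture("top"); s=robot.capture("scene")
tb=[(152,88),(432,57),(445,175),(165,210)]; sb=[(62,338),(248,103),(350,157),(165,412)]
for dz in(0,-10,-20,-30,-40):
    a=np.array([px2w(t,205+(u-2)/5,220+(v-2)/5,29+dz) for u,v in tb])[:,:2]; b=np.array([px2w(s,200+(u-1.5)/4,280+(v-1.5)/4,29+dz) for u,v in sb])[:,:2]
    L=lambda q:[np.linalg.norm(q[0]-q[1]),np.linalg.norm(q[3]-q[2]),np.linalg.norm(q[1]-q[2]),np.linalg.norm(q[0]-q[3])]
    print(dz,a.mean(0),b.mean(0),"diff",b.mean(0)-a.mean(0),L(a),L(b))
```

```text
0 [623.6 106.2] [622. 108.] diff [-1.6  1.8] [np.float64(169.96769122920008), np.float64(169.31860215319054), np.float64(71.9475107377183), np.float64(74.26708400031333)] [np.float64(168.23282540979957), np.float64(173.42655430680944), np.float64(69.1223200182874), np.float64(69.9901026072719)]
-10 [624.5 107.4] [626.2 104.7] diff [ 1.7 -2.7] [np.float64(171.26302312727398), np.float64(170.60898731239436), np.float64(72.49582615561685), np.float64(74.83307699690464)] [np.float64(170.13478583875286), np.float64(175.38723256812833), np.float64(69.90378414166514), np.float64(70.78137746848368)]
-20 [625.4 108.7] [630.4 101.4] diff [ 5.  -7.3] [np.float64(172.5583550253478), np.float64(171.89937247159827), np.float64(73.04414157351528), np.float64(75.39906999349606)] [np.float64(172.03674626770612), np.float64(177.34791082944733), np.float64(70.68524826504289), np.float64(71.57265232969546)]
-30 [626.4 109.9] [634.7  98.1] diff [  8.3 -11.8] [np.float64(173.8536869234216), np.float64(173.1897576308021), np.float64(73.59245699141381), np.float64(75.96506299008747)] [np.float64(173.93870669665938), np.float64(179.30858909076633), np.float64(71.46671238842053), np.float64(72.36392719090736)]
-40 [627.3 111.2] [638.9  94.8] diff [ 11.6 -16.4] [np.float64(175.14901882149547), np.float64(174.4801427900059), np.float64(74.14077240931225), np.float64(76.53105598667878)] [np.float64(175.8406671256126), np.float64(181.2692673520854), np.float64(72.2481765117983), np.float64(73.15520205211914)]
```

Bench contact comes at a reported z of -24 (19 N), while the cameras put the bench near 0. So the reported TCP reads about 24 mm low in z, and xy agrees with the picture. My earlier pushes were therefore at 56-58 mm true height, above the case. I'll repeat at reported z of about 10.5, which is 34.5 mm true.

```bash
python3 -m pendant '[[0,0,-2,0,0,0,255],[0,0,-1.7,0,0,0,255],[0,0,0,0,0,0,255]]'|egrep 'pos|contact'
python3 -m pendant '[[0,1,0,0,0,0,255],[0,1,0,0,0,0,255],[0,1,0,0,0,0,255],[0,0.5,0,0,0,0,255],[0,0.5,0,0,0,0,255],[0,0.5,0,0,0,0,255],[0,0.5,0,0,0,0,255],[0,0.5,0,0,0,0,255],[0,0.5,0,0,0,0,255],[0,0.5,0,0,0,0,255],[0,0.5,0,0,0,0,255],[0,0.5,0,0,0,0,255],[0,0.5,0,0,0,0,255],[0,0,0,0,0,0,255]]'|egrep 't:|pos|contact'
python3 -m pendant '[[0,0,-4,0,0,0,255],[0,0,-4,0,0,0,255],[0,-3,-2,0,0,0,100],[0,-5,0,0,0,0,100],[0,0,0,0,0,0,100]]'|egrep 't:|pos|contact'
cat > prof.py <<'E'
from h import *
c=robot.capture("scene"); cv2.imwrite("pics/after2.png",c["image"][:,:,::-1])
ex=np.array([.9934,.115]);ey=np.array([-.115,.9934])
W=lambda x,y,z:np.r_[np.array([623.6,106.2])+x*ex+y*ey,z]
for y in(-60,-41,-20):
    print(y,[tuple(int(k) for k in cv2.getRectSubPix(c["image"],(1,1),tuple(map(float,w2px(c,W(x,y,21)))))[0,0]) for x in range(-34,36,6)])
E
python3 prof.py
```

```text
tool_pos: [552.5, 56.3, 13.1]
contact_force: [0.4, -0.2, 0.9]
t: 17.15
tool_pos: [630.5, 65.5, 11.0]
eef_rot: [3.141, 0.0, 1.683]
contact_force: [0.2, -0.1, 0.3]
t: 17.65
tool_pos: [540.8, 57.5, 106.9]
eef_rot: [-3.129, -0.003, 1.683]
contact_force: [0.5, 1.5, -0.6]
-60 [(22, 61, 123), (27, 72, 148), (19, 52, 107), (21, 48, 95), (39, 43, 51), (79, 80, 81), (99, 88, 81), (172, 108, 53), (163, 104, 50), (130, 96, 71), (73, 75, 78), (34, 56, 98)]
-41 [(22, 65, 129), (31, 84, 171), (31, 87, 176), (27, 70, 140), (37, 41, 52), (75, 77, 77), (111, 90, 78), (199, 117, 33), (169, 101, 28), (127, 94, 71), (73, 75, 79), (34, 55, 96)]
-20 [(23, 62, 123), (30, 84, 171), (31, 87, 178), (27, 68, 137), (38, 42, 51), (71, 72, 73), (91, 81, 74), (136, 95, 65), (128, 92, 67), (93, 84, 80), (106, 107, 106), (141, 142, 142)]
```

The case is flat: its orange label faces up in the compartment, from box x = -9 to 29. Next is the lid: turn by -1.196 rad.

```bash
python3 -m pendant '[[0,0,0,0,0,-0.1495,100],[0,0,0,0,0,-0.1495,100],[0,0,0,0,0,-0.1495,100],[0,0,0,0,0,-0.1495,100],[0,0,0,0,0,-0.1495,100],[0,0,0,0,0,-0.1495,100],[0,0,0,0,0,-0.1495,100],[0,0,0,0,0,-0.1495,100],[0,0,0,0,0,0,100],[0,0,0,0,0,0,100]]'
cat > go.py <<'E'
from h import *
import sys
x,y,yaw=map(float,sys.argv[1:]); s=robot.get_state()
M=R.from_euler('xyz',s["eef_rot"]).as_matrix(); d=M.T@[x-s["tool_pos"][0],y-s["tool_pos"][1],0]
print("at",s["tool_pos"].round(1),"tool shift cm",(d/10).round(2),"turn about tool z",-(yaw-s["eef_rot"][2]))
E
python3 go.py 460.8 191.8 2.879
```

```text
t: 18.7
tool_pos: [551.1, 56.5, 111.1]
eef_rot: [3.141, 0.001, 2.875]
contact_force: [-0.8, -0.5, 0.5]
width: 51.9
finger_force: 0.0
at [551.1  56.5 111.1] tool shift cm [ 1.227e+01  1.068e+01 -1.000e-02] turn about tool z -0.003759301351788036
```

```bash
python3 -m pendant '[[3.07,2.67,0,0,0,0,100],[3.07,2.67,0,0,0,0,100],[3.07,2.67,0,0,0,0,100],[3.07,2.67,0,0,0,-0.004,100],[0,0,3,0,0,0,100],[0,0,3,0,0,0,100],[0,0,2.6,0,0,0,100],[0,0,1,0,0,0,100],[0,0,0,0,0,0,100],[0,0,0,0,0,0,100]]'; python3 go.py 460.8 191.8 2.879
```

```text
t: 19.7
tool_pos: [460.6, 191.7, 15.9]
eef_rot: [3.141, 0.002, 2.882]
contact_force: [-0.2, 0.1, 1.3]
width: 52.3
finger_force: 0.0
at [460.6 191.7  15.9] tool shift cm [-0.02  0.01  0.  ] turn about tool z 0.0027400412664757567
```

Now 2.8 cm down (true tip about 12 mm, just above the plate), then close.

```bash
python3 -m pendant '[[0,0,1,0,0,0,100],[0,0,1,0,0,0,100],[0,0,0.5,0,0,0,100],[0,0,0.3,0,0,0,100],[0,0,0,0,0,0,100]]'; python3 -m pendant '[[0,0,0,0,0,0,255],[0,0,0,0,0,0,255],[0,0,0,0,0,0,255],[0,0,0,0,0,0,255],[0,0,0,0,0,0,255],[0,0,0,0,0,0,255]]' 60
```

```text
t: 20.2
tool_pos: [458.9, 191.5, -13.8]
eef_rot: [-3.141, -0.001, 2.883]
contact_force: [-0.3, 0.0, 0.4]
width: 52.2
finger_force: 0.0
t: 20.8
tool_pos: [459.8, 191.7, -12.7]
eef_rot: [3.141, 0.001, 2.883]
contact_force: [-1.0, 0.6, 5.1]
width: 13.0
finger_force: 60.2
```

```bash
python3 -m pendant '[[0,0,-1,0,0,0,255],[0,0,-2,0,0,0,255],[0,0,-3,0,0,0,255],[0,0,-2,0,0,0,255],[0,0,0,0,0,0.133,255],[0,0,0,0,0,0.133,255],[0,0,0,0,0,0.133,255],[0,0,0,0,0,0.133,255],[0,0,0,0,0,0.133,255],[0,0,0,0,0,0.133,255],[0,0,0,0,0,0.133,255],[0,0,0,0,0,0.133,255],[0,0,0,0,0,0.131,255],[0,0,0,0,0,0,255],[0,0,0,0,0,0,255]]'; python3 go.py 623.3 107.3 1.688
```

```text
t: 22.3
tool_pos: [459.2, 191.6, 66.8]
eef_rot: [-3.141, 0.0, 1.691]
contact_force: [-0.5, -1.8, -0.8]
width: 12.5
finger_force: 59.5
at [459.2 191.6  66.8] tool shift cm [-10.33  15.29  -0.  ] turn about tool z 0.0028725118583723397
```

```bash
python3 -m pendant '[[-1.5,2.2,0,0,0,0,255],[-2.2,3.3,0,0,0,0,255],[-2.2,3.3,0,0,0,0,255],[-2.2,3.3,0,0,0,0.003,255],[-1.4,2.1,0,0,0,0,255],[-0.83,1.09,0,0,0,0,255],[0,0,0,0,0,0,255],[0,0,0,0,0,0,255],[0,0,0,0,0,0,255]]'; python3 go.py 623.3 107.3 1.688
python3 - <<'E'
from h import *
np.set_printoptions(precision=1,suppress=True)
# lid & box positions seen from scene camera: predicted lid plate corners vs blue edges
s=robot.get_state();p=s["tool_pos"];c=robot.capture("scene");cv2.imwrite("pics/over.png",c["image"][:,:,::-1])
yaw=s["eef_rot"][2];ey=np.array([np.cos(yaw),np.sin(yaw)]);ex=np.array([ey[1],-ey[0]])
zt=9+(p[2]+12.7)   # plate top true height
for a,b in((1,1),(1,-1),(-1,-1),(-1,1)):
    print("lid corner px",w2px(c,np.r_[p[:2]-1.1*ey+a*36.5*ex+b*86*ey,zt]))
E
```

```text
t: 23.2
tool_pos: [622.1, 107.4, 66.5]
eef_rot: [-3.14, -0.0, 1.686]
contact_force: [0.1, 1.3, -1.2]
width: 13.0
finger_force: 59.4
at [622.1 107.4  66.5] tool shift cm [-0.03  0.12 -0.  ] turn about tool z -0.0017249070461142768
lid corner px [209.5 351.1]
lid corner px [259.9 289.8]
lid corner px [287.7 304.8]
lid corner px [239.  369.4]
```

```bash
python3 -m pendant '[[0,0.1,1,0,0,0,255],[0,0,2,0,0,0,255],[0,0,1.2,0,0,0,255],[0,0,0.6,0,0,0,255],[0,0,0,0,0,0,255],[0,0,0,0,0,0,255]]'; python3 -m pendant '[[0,0,0.2,0,0,0,255],[0,0,0.2,0,0,0,255],[0,0,0,0,0,0,255]]'|egrep 'pos|contact'
```

```text
t: 23.85
tool_pos: [624.6, 106.9, 19.2]
eef_rot: [3.141, 0.0, 1.685]
contact_force: [0.4, 0.1, -1.8]
width: 12.7
finger_force: 59.4
tool_pos: [624.2, 106.9, 14.8]
contact_force: [-0.2, 0.4, -2.0]
```

```bash
python3 -m pendant '[[0,0,0.15,0,0,0,255],[0,0,0,0,0,0,255]]'|egrep 'pos|contact'; python3 -m pendant '[[0,0,0.15,0,0,0,255],[0,0,0,0,0,0,255]]'|egrep 'pos|contact';  python3 -m pendant '[[0,0,0.1,0,0,0,255],[0,0,0,0,0,0,255],[0,0,0,0,0,0,255]]'|egrep 'pos|contact'
```

```text
tool_pos: [624.1, 106.9, 13.2]
contact_force: [-0.2, -0.1, -1.7]
tool_pos: [624.1, 106.9, 11.6]
contact_force: [-0.7, 0.0, -1.2]
tool_pos: [624.3, 106.9, 11.4]
contact_force: [-3.9, -0.9, 6.4]
```

Contact comes at 11.4, exactly the seated height expected. Release and withdraw.

```bash
python3 -m pendant '[[0,0,0,0,0,0,120],[0,0,0,0,0,0,120],[0,0,0,0,0,0,120],[0,0,0,0,0,0,120]]'; python3 -m pendant '[[0,0,-1,0,0,0,120],[0,0,-3,0,0,0,120],[0,0,-4.5,0,0,0,120],[0,0,-4.5,0,0,0,120],[0,0,-4.5,0,0,0,120],[0,-4.5,0,0,0,0,120],[0,-4.5,0,0,0,0,120],[0,-4.5,0,0,0,0,120],[0,-4.5,0,0,0,0,120],[0,-4.5,0,0,0,0,120],[0,0,0,0,0,0,120],[0,0,0,0,0,0,120]]'
python3 - <<'E'
from h import *
np.set_printoptions(precision=1,suppress=True)
for n,r in(("top",(205,335,215,270)),("scene",(195,330,275,395))):
    c=robot.capture(n); cv2.imwrite(f"pics/end_{n}.png",c["image"][:,:,::-1]); u0,u1,v0,v1=r
    h=cv2.cvtColor(np.ascontiguousarray(c["image"][v0:v1,u0:u1]),cv2.COLOR_RGB2HSV)
    m=cv2.inRange(h,(100,150,60),(125,255,255)); k,l,st,ce=cv2.connectedComponentsWithStats(m)
    i=1+st[1:,4].argmax(); pts=np.argwhere(l==i)[:,::-1].astype(np.float32)
    b=cv2.boxPoints(cv2.minAreaRect(pts))+[u0,v0]
    q=np.array([px2w(c,*p,31) for p in b])[:,:2]
    print(n,"px",st[i],"ctr",q.mean(0),"sides",[np.linalg.norm(q[j]-q[j-1]) for j in range(4)])
E
```

```text
t: 25.25
tool_pos: [624.2, 106.9, 10.6]
eef_rot: [-3.142, -0.0, 1.685]
contact_force: [-0.9, -0.3, -0.2]
width: 45.2
finger_force: 0.0
t: 26.45
tool_pos: [400.7, 81.2, 186.7]
eef_rot: [3.139, 0.001, 1.685]
contact_force: [-0.0, -0.3, -0.0]
width: 45.1
finger_force: 0.0
top px [  30   16   60   31 1456] ctr [623.6 106.6] sides [np.float64(75.93030432348634), np.float64(175.09616045697734), np.float64(76.01348706407471), np.float64(174.12870455606082)]
scene px [  20   29   74   80 2683] ctr [620.5 105.7] sides [np.float64(78.83168643613786), np.float64(188.6983736088899), np.float64(88.22859277091229), np.float64(181.56865623230613)]
```

Lid and box together measure as one outline of about 73x172 mm, centred on the box. The seat height matched the contact height, so I'm handing in.

```bash
python3 -c "
from cell import robot
print(robot.close_job())"
```

```text
the job is handed in; nothing more can be done
None
```

The job is handed in with the bit case flat in its compartment and the lid on the box. The camera shows the lid centred on the box, and it touched down at its seated height. I didn't check the dongle or the bystanders again before handing in, and the hand-in returned no verdict.

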